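# Park a drive wheel at the top of the roll-test gutter

### The job

Get the roll-test ramp ready: with a fingertip, gently push the wheel that stands in the sloped gutter up along it, over the low wedge and into its seat against the stop block, so that it stays there and does not roll back once you let go. Only push it: do not pinch or lift it, do not shove so hard that the clamped stop slips along, and leave the other things on the table where they are.

Things in the scene. Friction and masses are not known exactly. Their poses are not given: they have to be found in the camera images.
- wheel: Smooth, slippery hard-plastic wheel, black tread, grey hub discs, diameter 64 mm, 30 mm wide, 0.12 to 0.26 kg. It stands on its tread in the gutter near the low end, resting back against a low lip; let go on the slope it rolls back. Origin: its centre; y is the axle (across the gutter), x and z turn as it rolls.
- gutter: Fixed straight aluminium channel, 420 mm long, rising at 0.14 rad. Origin: middle of the floor's top face at the low end, 35 mm above the table; x uphill along the floor, y across, z square to the floor. Inner width 36 mm; side walls 4 mm thick and 16 mm high, the wheel is free above them. At the start the wheel's centre is at x = 65, z = 32 mm.
- lip (a point): Middle of the top of the low black lip across the gutter floor that holds the wheel at the start: 5 mm high, 10 mm long along the gutter.
- seat (a point): Where the wheel's centre belongs: on the gutter's middle line, 32 mm above its floor and 33 mm downhill of the stop's face. The wheel has about 1.5 mm of play there between wedge and block, and stays by itself.
- stop_face (a point): Middle of the flat, upright downhill face of the stop, 22 mm above the gutter floor. The stop is a grey plastic block 35 mm wide across, 30 mm long and 44 mm high above the floor, clamped on the gutter; it slips only if shoved with more than about 60 N.
- wedge_edge (a point): Middle of the wedge's top edge. The grey wedge is part of the stop and lies on the gutter floor: it rises from nothing to 3.5 mm over 28 mm going uphill and ends in this edge, 15 mm downhill of the seat point, where it drops straight back to the floor.
- stop (a joint): Where the stop is clamped along the gutter, in m: 0 to 0.075. The seat's gutter x is 0.265 m plus this value. Not to be moved.
- spare_wheel: Bystander: a larger wheel lying flat on the table beside the ramp, 80 mm diameter, 24 mm high. Origin at the centre of its underside.
- parts_tray: Bystander: open white plastic tray, 80 x 110 x 30 mm. Origin at the centre of its underside.
- gearmotor: Bystander: small gearmotor lying on the table, about 105 x 36 x 36 mm, long in its x. Origin under its middle.
- screwdriver: Bystander: screwdriver lying on the table, 170 mm long, along its x.
Not all that is in view belongs to the job. Leave any blue or white look-alike of the wheel alone.

How it is judged:
On the way, in this order (a step that is already met when the one before it is completed fails the run):
1. the wheel travels up the middle part of the gutter (gutter x 130 to 200 mm) on its floor (x of wheel in the frame of gutter between 0.13 and 0.2 m and z of wheel in the frame of gutter below 0.036 m).
2. the wheel is in its seat against the stop (distance between wheel and seat below 0.006 m), for 0.2 s.
At the end, for the whole second after the job is handed in: The wheel stands at rest in the gutter in its seat, its centre within 6 mm of the seat point and its axle within 0.15 rad of square across the gutter; the stop is still within 6 mm of where it was clamped (distance between wheel and seat below 0.006 m and linear speed of wheel below 0.01 m/s and angular speed of wheel below 0.3 rad/s and angle between the y axis of wheel and the y axis of gutter, either way round below 0.15 rad and distance of seat from where it was at the start of the episode below 0.006 m); the robot touches nothing.
It fails at once if the wheel is lifted: its centre more than 44 mm above the gutter floor (32 mm is resting) (z of wheel in the frame of gutter above 0.044 m).
It fails at once if the wheel is squeezed or pushed with more than 35 N (contact force between the fingers and wheel above 35 N).
It fails at once if the clamped stop is shoved more than 6 mm along the gutter (distance of seat from where it was at the start of the episode above 0.006 m).
It fails at once if a bystander is moved more than 20 mm (distance of any of spare_wheel, parts_tray, gearmotor, screwdriver from where it was at the start of the episode above 0.02 m).
It also fails if it takes over 42 s, if anything falls off the work surface, if the arm or the gripper's body presses on something with over 40 N, if the wrist force passes 120 N, or if a joint passes its speed limit or range.

### The arm

A 6-joint arm with a two-finger parallel gripper is mounted at the origin on the work surface. World frame = base frame: x ahead of the robot, y to its left, z up, the work surface at z = 0. Lengths are in m, angles in rad, forces in N, time in s.
With the tool pointing down it reaches from about 0.4 to 0.825 m from the base axis. Payload 7 kg.
Tool frame: the origin (TCP) lies midway between the tips of the shut fingers; the grasp point (between the pads) lies hold_point_z behind it (hold_point_z is the distance from the TCP to the grasp point, in m); z points along the fingers, y is the direction in which the jaws open and shut (so a half turn about z gives the same grasp; the last joint's range is limited). The gripper opens to 88 mm and grips with 3 to 60 N. Pads are 19 mm wide; open, the fingers measure 130 mm over their backs; the gripper's body (78 mm by 193 mm) begins 47 mm behind the grasp point.
Start: joints at [1.628, 0.359, 0.012, 0, -1.224, -0.288], TCP at [0.154, 0.657, 0.227] pointing down, gripper open.
Joint ranges: [-3.07, 3.07], [-1.43, 2.12], [-1.02, 1.25], [-3.03, 1.67], [-3.05, -0], [-3.03, 3.03]. Speed limits (rad/s): [2.39, 2.39, 3.01, 3.14, 3.14, 3.14].

### API

Orientations are given as [roll, pitch, yaw] about the fixed x, y, z axes, in that order (R = Rz(yaw) Ry(pitch) Rx(roll)).
In Python, from station import * gives the robot as it stands. The module is installed in compiled form; this text tells all that it offers.
- The arm moves only by the tool arm_command, never from a script. Its arguments are lists of equal length, an entry for each row: "fingers": the closure, from -1 (fully open) to 1 (shut); "dp": the shift along the world's x, y, z in m, a list of three; "roll": the turn about the world's z in rad. In form: {"fingers": [fingers, ...], "dp": [[x, y, z], ...], "roll": [roll, ...]}. A call has 1 to 8 rows; each row shifts and turns the pose as measured when the row begins; what a row does not reach is not made up. A row lasts 1/10 s, in which the tool goes at most 50 mm and 8.59 degrees, less where a joint would pass 70% of its speed; a pose out of reach is approached as far as the arm can. A call is refused whole if a number of a shift passes 0.05 or a number of a turn 0.15, either way. A call with a gripper value outside its range is refused whole. The fingers move at their own pace and stop on an object; "newtons" is the grip in N (left out, the last holds). Time passes only in rows, so rows that do not move let the fingers close. It gives the time, the measured TCP pose, the force and the opening at its end, in the units of the state.
- get_state(): the state, without advancing time (a new reading comes with each control period).
- grab_frame(name): name is "scene" or "side" or "wrist"; returns the picture (400x640x3 uint8, blue, green, red); there is no depth.
- calibration(name): a dict with "fx", "fy", "cx", "cy" (pixels), "k1" (the pictures are not rectified: a ray, as slopes to the right and down, at radius r is drawn at 1 + k1 r^2 times it, then the intrinsics apply), "R" (3x3) and "t" (3): a world point X has camera coordinates R X + t; the wrist camera has in their place "hand_eye" (4x4, takes a point from camera to tool coordinates, whose origin is the TCP and whose axes are the flange's). Camera axes: x right, y down, z forward; pixel columns grow to the right and rows downward; lengths in m; the calibration is good to about 2 mm. A picture is of the moment at which its call begins: read the wrist's pose just before it. calibration takes no time and is no camera call.
- job_done(): hands the job in, once; it reports no verdict.
The state is a dict: "t": time; "q": joint angles; "qd": joint speeds; "joint_efforts": joint torques, N m; "eef_pos": TCP position; "ee_rot": TCP orientation; "force": force on the tool from outside, world axes, zero at the start; "moment": the same for the moment, N m; "width": finger opening in m.
Only numpy, scipy, OpenCV 4.12 (cv2) and the standard library are available. Lean on these libraries where they do the work, as an engineer would, in place of code of your own. Each camera call takes 0.05 s, during which the arm holds its last target.

## Working session

There is one attempt and no reset: what is moved stays moved. The work goes in short steps, Python scripts to look and compute and a tool call to move; the robot and the scene stay as the last step left them, time stands still between calls to the robot, and variables do not carry over. Pictures are saved under pics/ and viewed, and the job is handed in when it is done.

Besides the shell and the picture viewer there is one more tool, called after ">>>" by a JSON object that holds its "api" and its "payload". arm_command: Moves the arm, as the interface text tells. Its arguments: {"type":"object","properties":{"fingers":{"type":"array"},"dp":{"type":"array"},"roll":{"type":"array"},"newtons":{"type":"number"}},"required":["fingers","dp","roll"]}

```bash
mkdir -p pics; python3 - <<'E'
from station import *
import cv2
s=get_state();print(s)
for n in ["scene","side","wrist"]:
    cv2.imwrite(f"pics/{n}0.png",grab_frame(n)); print(n,calibration(n))
E
```

```text
{'t': 0.0, 'q': array([ 1.62809264e+00,  3.59357731e-01,  1.10570424e-02, -3.53495842e-04,
       -1.22409547e+00, -2.88105712e-01]), 'qd': array([ 0.00029346, -0.00045742, -0.00058722,  0.0009362 , -0.00134084,
        0.00038703]), 'joint_efforts': array([-2.09575366e-03, -5.82708871e+01,  2.93062609e+01,  6.99722975e+00,
        6.91663125e-03, -1.56422452e-04]), 'eef_pos': array([0.15432644, 0.65661627, 0.22564015]), 'ee_rot': array([ 3.13996433e+00, -1.36002504e-04, -2.30929667e-01]), 'force': array([-0.68224682, -0.07345396, -0.23720227]), 'moment': array([ 0.02429254,  0.00343302, -0.01073992]), 'width': 0.08751476858773799}
scene {'fx': 363.57021137193186, 'fy': 363.57021137193186, 'cx': 320.0629713670834, 'cy': 197.23796390857618, 'k1': -0.06504953671567222, 'R': array([[ 0.21051608,  0.97753946,  0.00997924],
       [ 0.81045003, -0.1688063 , -0.56095916],
       [-0.54667516,  0.1261786 , -0.82778332]]), 't': array([-0.09341291, -0.42279799,  1.07724894])}
side {'fx': 506.66630671438827, 'fy': 506.66630671438827, 'cx': 321.91067401669847, 'cy': 207.9097156188029, 'k1': -0.012033964603012547, 'R': array([[-0.83362862, -0.55214852,  0.01397638],
       [-0.36249861,  0.5278545 , -0.76809139],
       [ 0.41672303, -0.64536938, -0.64018769]]), 't': array([0.43223357, 0.30361287, 0.78743475])}
wrist {'fx': 290.00447451580044, 'fy': 290.00447451580044, 'cx': 317.3233878583144, 'cy': 202.40673342588826, 'k1': -0.009133397241067848, 'hand_eye': array([[-1.89197710e-05, -9.68186594e-01, -2.50229332e-01,
         6.73475565e-02],
       [ 9.99999863e-01,  1.12632411e-04, -5.11406709e-04,
         2.17980274e-04],
       [ 5.23321053e-04, -2.50229307e-01,  9.68186459e-01,
        -1.58459835e-01],
       [ 0.00000000e+00,  0.00000000e+00,  0.00000000e+00,
         1.00000000e+00]])}
```

View pics/scene0.png

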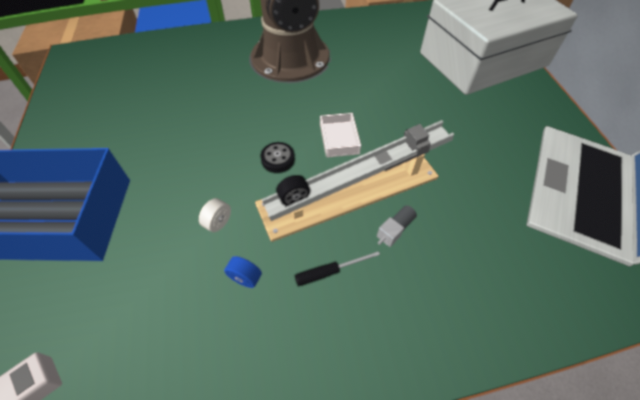

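View pics/side0.png

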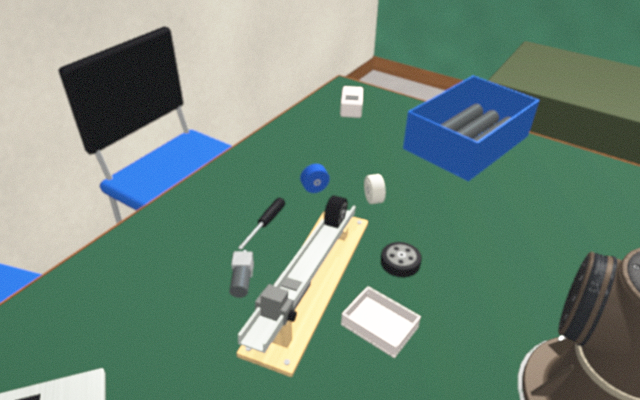

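View pics/wrist0.png

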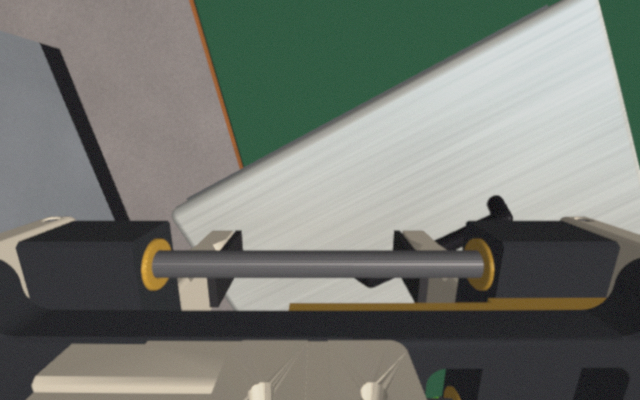

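```bash
cat > h.py <<'E'
import numpy as np, cv2, json
from station import *
def proj(n,X):
    c=calibration(n);p=np.atleast_2d(X)@c['R'].T+c['t'];s=p[:,:2]/p[:,2:];s=s*(1+c['k1']*(s**2).sum(1,keepdims=True))
    return s*[c['fx'],c['fy']]+[c['cx'],c['cy']]
def ray(n,uv):
    c=calibration(n);d=(np.array(uv,float)-[c['cx'],c['cy']])/[c['fx'],c['fy']];s=d.copy()
    for _ in range(20): s=d/(1+c['k1']*(s@s))
    R=c['R'];o=-R.T@c['t'];v=R.T@np.r_[s,1];return o,v/np.linalg.norm(v)
def onz(n,uv,z):
    o,v=ray(n,uv);return o+v*(z-o[2])/v[2]
E
python3 - <<'E'
from h import *
print(proj('scene',[.154,.657,.227]),proj('side',[.154,.657,.227]))
a=cv2.imread('pics/scene0.png')[110:290,190:470];cv2.imwrite('pics/sc_z.png',cv2.resize(a,None,fx=2.85,fy=2.85,interpolation=cv2.INTER_CUBIC))
a=cv2.imread('pics/side0.png')[180:390,220:430];cv2.imwrite('pics/si_z.png',cv2.resize(a,None,fx=2.85,fy=2.85,interpolation=cv2.INTER_CUBIC))
E
```

```text
[[546.5796863  -10.92375684]] [[224.58791453 941.71646486]]
```

View pics/sc_z.png

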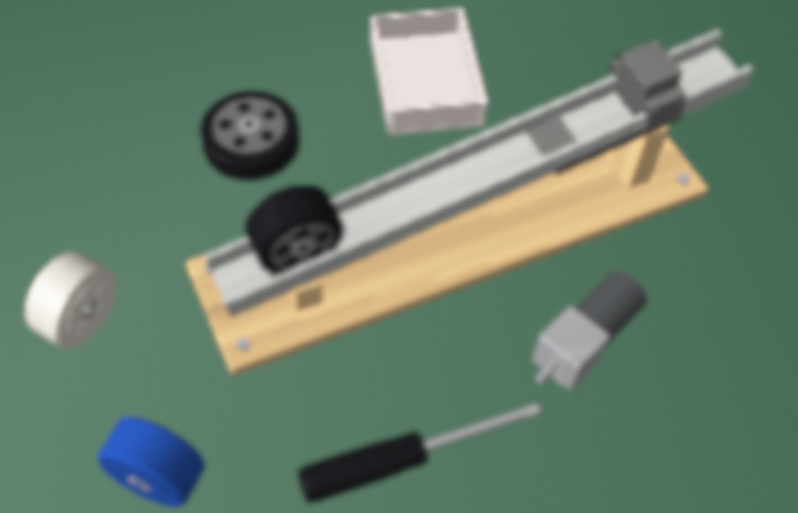

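View pics/si_z.png

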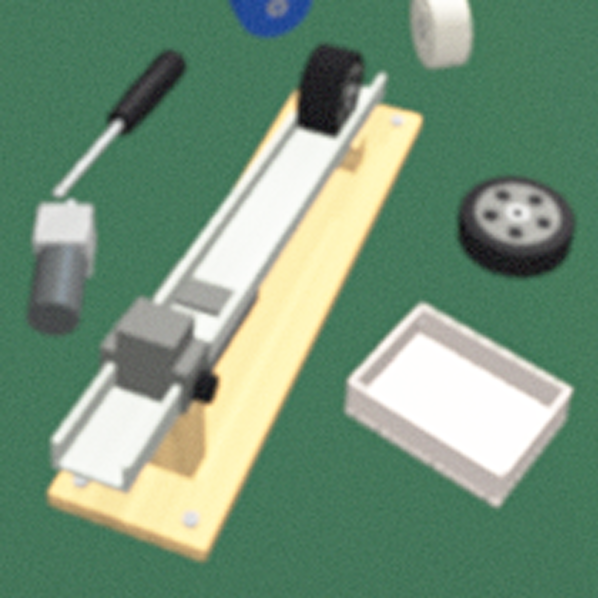

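```bash
cat >> h.py <<'E'
from scipy.optimize import least_squares
def G(p,P):
    x,y,yaw=p[:3];a=.14
    ux=np.array([np.cos(yaw)*np.cos(a),np.sin(yaw)*np.cos(a),np.sin(a)]);uy=np.array([-np.sin(yaw),np.cos(yaw),0]);uz=np.cross(ux,uy)
    return np.array([x,y,.035])+np.atleast_2d(P)@np.array([ux,uy,uz])
E
cat > fit.py <<'E'
from h import *
L=.42
# name,(x,y,z,isStop) scene px, side px (zoomed)
D=[((0,.022,.016,0),(208,263),None),((0,-.022,.016,0),(230,305),None),
((L,.022,.016,0),(718,32),(128,466)),((L,-.022,.016,0),(750,68),(54,440)),
((0,.022,.016,0),None,(383,75)),
((.265+.033,.0175,.044,1),(614,56),(195,318)),((.298,-.0175,.044,1),(645,88),(146,297)),((.328,.0175,.044,1),(650,42),(165,365)),((.328,-.0175,.044,1),(680,75),(113,340)),
((.250,.018,.0035,1),(555,117),(222,313)),((.250,-.018,.0035,1),(577,135),(178,300)),((.222,-.018,0,1),(548,153),(196,278)),((.222,.018,0,1),(528,132),(235,292))]
def res(p,full=False):
    r=[];T=[]
    for P,a,b in D:
        X=G(p,np.array(P[:3])+[p[3]*P[3],0,0])
        for n,m,o in(('scene',a,(190,110)),('side',b,(220,180))):
            if m is not None:
                r.append(proj(n,X)[0]-(np.array(m)/2.85+o));T.append((P,n))
    if full:
        for t,q in zip(T,r):print(t,q.round(1))
    return np.concatenate(r)
x0=onz('scene',np.array((220,285))/2.85+(190,110),.035);x1=onz('scene',np.array((735,50))/2.85+(190,110),.1)
print(x0,x1)
s=least_squares(res,[x0[0],x0[1],np.arctan2(*(x1-x0)[[1,0]]),.02],loss='soft_l1')
p=s.x;res(p,1);print(p)
np.save('p.npy',p)
print('wheel start',G(p,[.065,0,.032]),'seat',G(p,[.265+p[3],0,.032]),'lip',G(p,[.04,0,0.005]),'hi',G(p,[.42,0,0]))
print(np.linalg.inv(s.jac.T@s.jac).diagonal()**.5)
for n in('scene','side'):
    im=cv2.imread(f'pics/{n}0.png');o=np.array((190,110) if n=='scene' else (220,180));im=cv2.resize(im[o[1]:o[1]+210,o[0]:o[0]+280],None,fx=2.85,fy=2.85,interpolation=2)
    def poly(P,c=(0,0,255)):
        q=((proj(n,G(p,P))-o)*2.85*8).astype(int);cv2.polylines(im,[q],True,c,1,cv2.LINE_AA,3)
    poly([(0,.022,.016),(L,.022,.016),(L,-.022,.016),(0,-.022,.016)])
    k=p[3];poly([(.298+k,s*.0175,.044) if e else (.328+k,s*.0175,.044) for e,s in((1,1),(1,-1),(0,-1),(0,1))])
    poly([(.25+k,.018,.0035),(.25+k,-.018,.0035),(.222+k,-.018,0),(.222+k,.018,0)])
    t=np.linspace(0,6.28,40)
    for yy in(.015,-.015): poly(np.c_[.065+.032*np.cos(t),0*t+yy,.032+.032*np.sin(t)],(0,255,255))
    cv2.imwrite(f'pics/fit_{n}.png',im)
E
python3 fit.py
```

```text
[ 0.55008627 -0.13214621  0.035     ] [0.46300922 0.27706055 0.1       ]
((0, 0.022, 0.016, 0), 'scene') [-2.3 -2.1]
((0, -0.022, 0.016, 0), 'scene') [-2.5  0.4]
((0.42, 0.022, 0.016, 0), 'scene') [-1.4 -1.8]
((0.42, 0.022, 0.016, 0), 'side') [-0.8  1.2]
((0.42, -0.022, 0.016, 0), 'scene') [-0.4 -0.9]
((0.42, -0.022, 0.016, 0), 'side') [-1.8  0.9]
((0, 0.022, 0.016, 0), 'side') [-1.5 -0.3]
((0.29800000000000004, 0.0175, 0.044, 1), 'scene') [ 0.7 -1.3]
((0.29800000000000004, 0.0175, 0.044, 1), 'side') [-0.7 -1.1]
((0.298, -0.0175, 0.044, 1), 'scene') [-0.8 -1. ]
((0.298, -0.0175, 0.044, 1), 'side') [-3.7 -0. ]
((0.328, 0.0175, 0.044, 1), 'scene') [ 0.6 -2. ]
((0.328, 0.0175, 0.044, 1), 'side') [ 1.8 -5.5]
((0.328, -0.0175, 0.044, 1), 'scene') [-0.3 -2.2]
((0.328, -0.0175, 0.044, 1), 'side') [-0.8 -3.4]
((0.25, 0.018, 0.0035, 1), 'scene') [ 0.1 -1.4]
((0.25, 0.018, 0.0035, 1), 'side') [1.1 1.5]
((0.25, -0.018, 0.0035, 1), 'scene') [1.2 4.3]
((0.25, -0.018, 0.0035, 1), 'side') [-3.  0.]
((0.222, -0.018, 0, 1), 'scene') [-0.6  4.4]
((0.222, -0.018, 0, 1), 'side') [-2.6 -0.4]
((0.222, 0.018, 0, 1), 'scene') [-2.1 -0.4]
((0.222, 0.018, 0, 1), 'side') [2.8 0.5]
[ 0.55569159 -0.13459699  1.78754464  0.03031796]
wheel start [[ 0.54281007 -0.07609985  0.07575721]] seat [[0.49376362 0.14662841 0.1078965 ]] lip [[ 0.54732359 -0.09659651  0.0455328 ]] hi [[0.46625214 0.27156267 0.09360811]]
[0.0020425  0.00156135 0.00671649 0.00166418]
```

View pics/fit_scene.png

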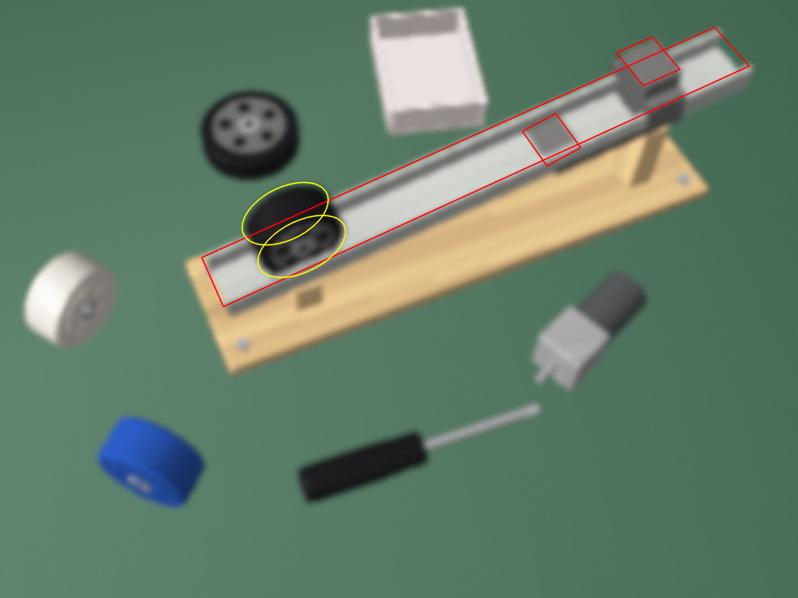

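View pics/fit_side.png

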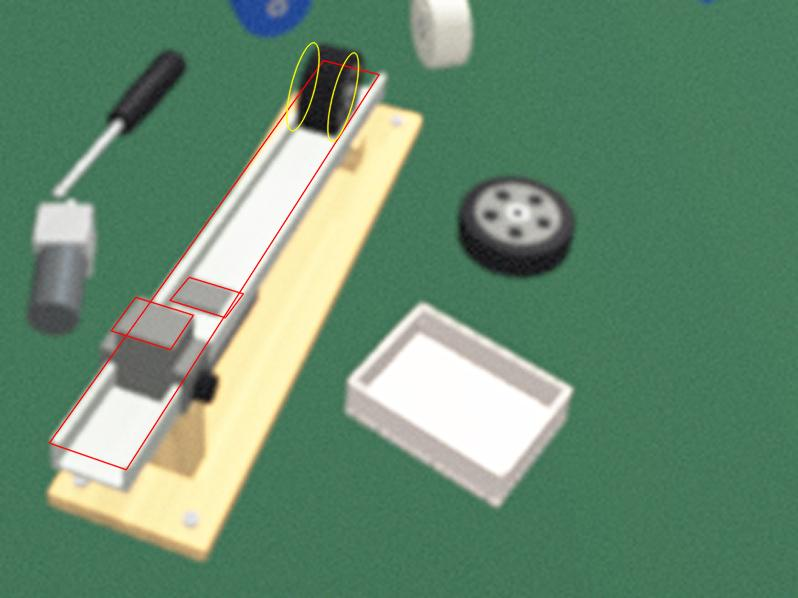

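```bash
python3 - <<'E'
s=open('fit.py').read()
s=s.replace("(650,42),(165,365)","(650,42),(168,344)").replace("(680,75),(113,340)","(680,75),(115,330)")
s=s.replace("(555,117),(222,313)","(555,117),None").replace("(577,135),(178,300)","None,(178,300)").replace("(548,153),(196,278)","None,(196,278)").replace("(528,132),(235,292))]","(528,132),None),((.065,-.015,.032,0),(305,244),None),((.065,.015,.032,0),None,(351,90)),((0,-.022,.016,0),(232,308),None)]")
open('fit.py','w').write(s)
E
python3 fit.py
```

```text
[ 0.55008627 -0.13214621  0.035     ] [0.46300922 0.27706055 0.1       ]
((0, 0.022, 0.016, 0), 'scene') [-2.  -2.2]
((0, -0.022, 0.016, 0), 'scene') [-2.1  0.4]
((0.42, 0.022, 0.016, 0), 'scene') [-1.1 -1.9]
((0.42, 0.022, 0.016, 0), 'side') [-1.   1.5]
((0.42, -0.022, 0.016, 0), 'scene') [-0.1 -1. ]
((0.42, -0.022, 0.016, 0), 'side') [-2.   1.3]
((0, 0.022, 0.016, 0), 'side') [-1.7 -0.1]
((0.29800000000000004, 0.0175, 0.044, 1), 'scene') [ 0.2 -1. ]
((0.29800000000000004, 0.0175, 0.044, 1), 'side') [-0.4 -1.5]
((0.298, -0.0175, 0.044, 1), 'scene') [-1.3 -0.7]
((0.298, -0.0175, 0.044, 1), 'side') [-3.4 -0.4]
((0.328, 0.0175, 0.044, 1), 'scene') [ 0.1 -1.7]
((0.328, 0.0175, 0.044, 1), 'side') [1.  1.4]
((0.328, -0.0175, 0.044, 1), 'scene') [-0.8 -1.9]
((0.328, -0.0175, 0.044, 1), 'side') [-1.1 -0.3]
((0.25, 0.018, 0.0035, 1), 'scene') [-0.4 -1.1]
((0.25, -0.018, 0.0035, 1), 'side') [-2.7 -0.3]
((0.222, -0.018, 0, 1), 'side') [-2.3 -0.7]
((0.222, 0.018, 0, 1), 'scene') [-2.6 -0.1]
((0.065, -0.015, 0.032, 0), 'scene') [-0.8  0.9]
((0.065, 0.015, 0.032, 0), 'side') [-2.9  2.6]
((0, -0.022, 0.016, 0), 'scene') [-2.9 -0.7]
[ 0.55565567 -0.1339241   1.78780131  0.0284867 ]
wheel start [[ 0.54275914 -0.07543026  0.07575721]] seat [[0.49404594 0.14551458 0.10764096]] lip [[ 0.54727792 -0.09592577  0.0455328 ]] hi [[0.46611197 0.2722126  0.09360811]]
[0.00159595 0.00135923 0.00547715 0.00155766]
```

View pics/fit_scene.png

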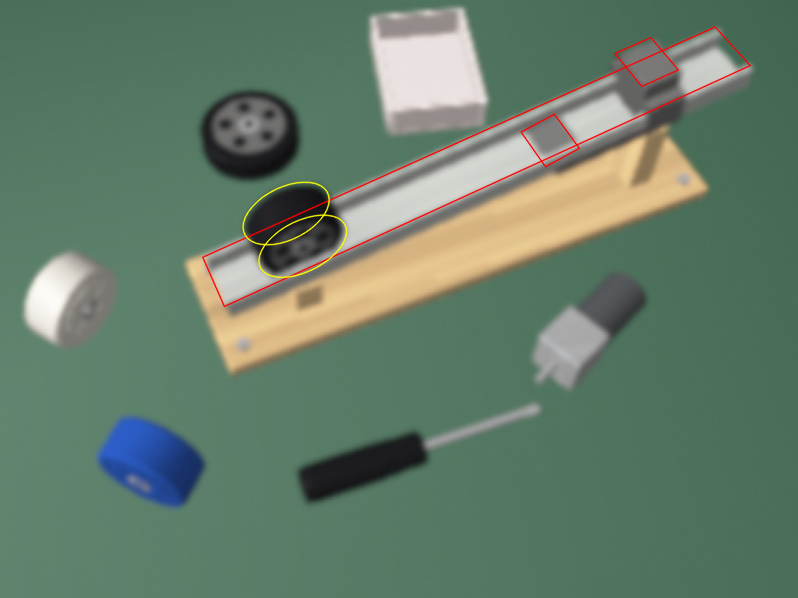

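View pics/fit_side.png

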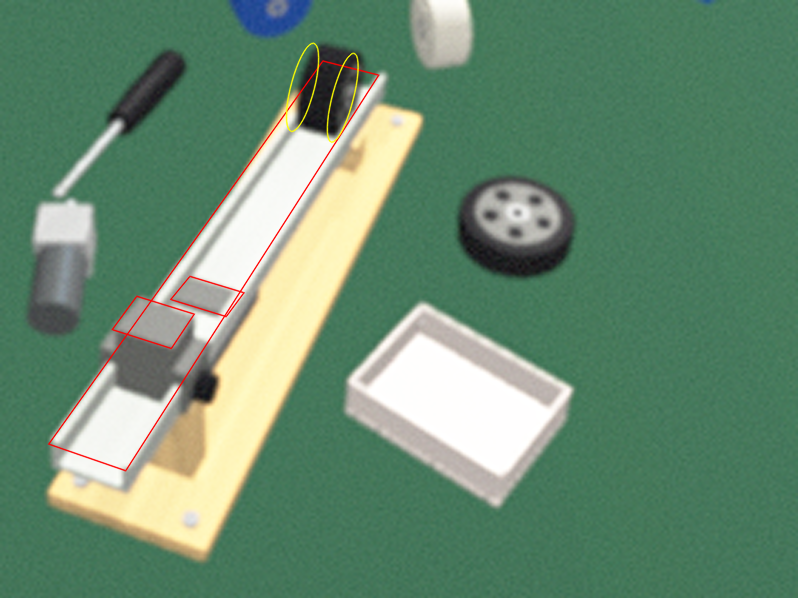

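>>> {"api": "arm_command", "payload": {"fingers": [1,1,1,1,1,1,1,1], "dp": [[0,0,0.04],[0,0,0.04],[0.035,-0.035,0],[0.035,-0.035,0],[0.035,-0.035,0],[0.035,-0.035,0],[0.035,-0.035,0],[0.035,-0.035,0]], "roll": [0,0,-0.14,-0.14,-0.14,-0.14,-0.14,-0.14], "newtons": 20}}

```text
t: 0.95
eef_pos: [0.3632, 0.4434, 0.3038]
ee_rot: [3.133, -0.0, -1.092]
force: [1.5, 0.7, 0.2]
width: 0.0294
```

>>> {"api": "arm_command", "payload": {"fingers": [1,1,1,1,1,1,1,1], "dp": [[0.015,-0.045,0],[0.015,-0.045,0],[0.015,-0.045,0],[0.015,-0.045,0],[0.015,-0.045,0],[0.015,-0.045,0],[0.015,-0.045,0],[0.015,-0.045,0]], "roll": [-0.04,-0.04,-0.04,-0.04,-0.04,-0.03,-0.03,0]}}

```text
t: 1.75
eef_pos: [0.4862, 0.068, 0.3026]
ee_rot: [3.133, -0.001, -1.369]
force: [1.1, 0.3, 1.4]
width: 0.0005
```

>>> {"api": "arm_command", "payload": {"fingers": [1,1,1,1,1,1], "dp": [[0.015,-0.045,0],[0.015,-0.045,0],[0.01,-0.04,-0.02],[0.01,-0.04,-0.03],[0.01,-0.03,-0.03],[0,0,0]], "roll": [0,0,0,0,0,0]}}

```text
t: 2.35
eef_pos: [0.5467, -0.144, 0.2213]
ee_rot: [3.136, -0.0, -1.374]
force: [-1.1, 0.8, -0.3]
width: 0.0005
```

```bash
python3 - <<'E'
from h import *
s=get_state();print(s['eef_pos'],s['ee_rot'])
for n in ["wrist","scene","side"]: cv2.imwrite(f"pics/{n}1.png",grab_frame(n))
np.save('s1.npy',np.r_[s['eef_pos'],s['ee_rot']])
E
```

```text
[ 0.54674258 -0.14401391  0.22130588] [ 3.13575670e+00 -3.08837631e-04 -1.37404539e+00]
```

View pics/wrist1.png

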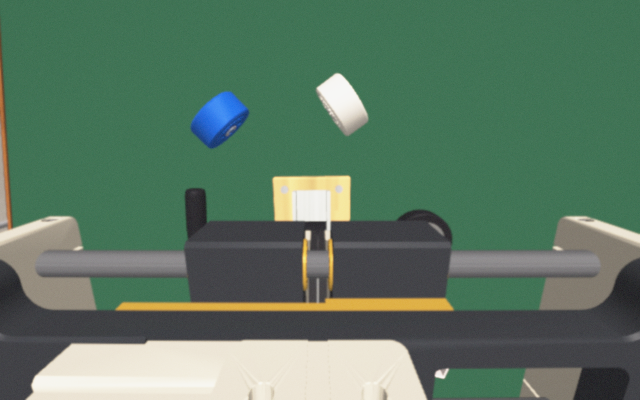

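View pics/side1.png

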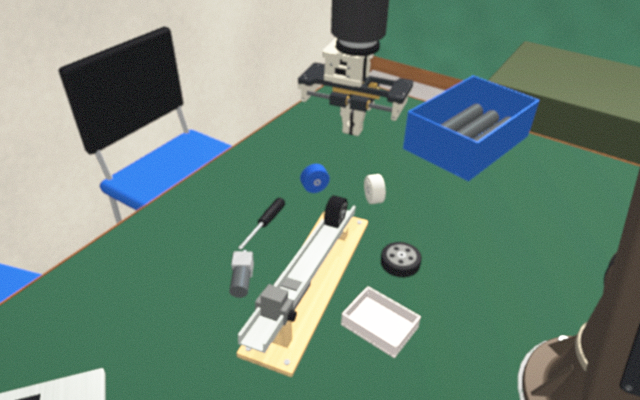

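View pics/scene1.png

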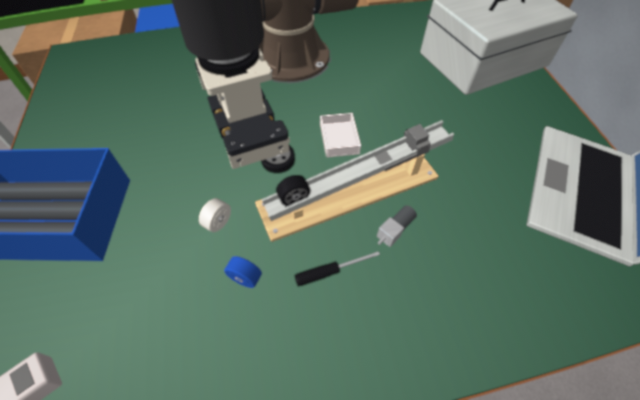

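```bash
python3 - <<'E'
from h import *
from scipy.spatial.transform import Rotation as Ro
c=calibration('wrist');s=np.load('s1.npy');p=np.load('p.npy')
T=np.eye(4);T[:3,:3]=Ro.from_euler('xyz',s[3:]).as_matrix();T[:3,3]=s[:3];M=np.linalg.inv(T@c['hand_eye'])
def wp(X):
    q=np.atleast_2d(X)@M[:3,:3].T+M[:3,3];u=q[:,:2]/q[:,2:];u=u*(1+c['k1']*(u**2).sum(1,keepdims=True));return u*c['fx']+[c['cx'],c['cy']]
print(wp(G(p,[(0,.022,.016),(0,-.022,.016),(0,.018,0),(0,-.018,0),(.03,.018,0),(.03,-.018,0)])))
a=cv2.imread('pics/wrist1.png')[165:235,260:365];im=cv2.resize(a,None,fx=7,fy=7,interpolation=2)
for u in wp(G(p,[(0,.022,.016),(0,-.022,.016),(0,.018,0),(0,-.018,0)])): cv2.circle(im,tuple(int(v) for v in (u-[260,165])*7+3),5,(0,0,255),1)
cv2.imwrite('pics/w1z.png',im)
print('ftip side',proj('side',s[:3]),proj('scene',s[:3]))
E
```

```text
[[326.37163258 192.15399062]
 [288.48806099 192.95278798]
 [322.63681528 191.20176304]
 [293.03813714 191.82584618]
 [323.09660843 215.58353732]
 [293.77940923 216.2015651 ]]
ftip side [[352.86282282 134.2377665 ]] [[246.69962489 147.32494937]]
```

View pics/w1z.png

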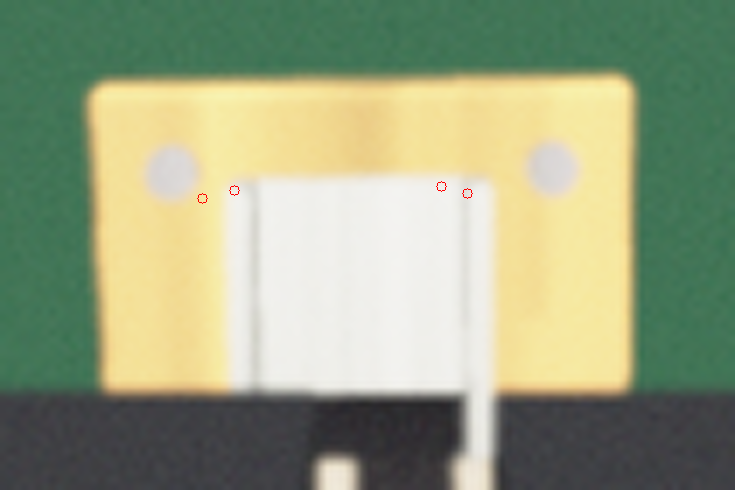

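```bash
cat > fit2.py <<'E'
exec(open('fit.py').read().split("x0=onz")[0])
from scipy.spatial.transform import Rotation as Ro
c=calibration('wrist');s=np.load('s1.npy')
T=np.eye(4);T[:3,:3]=Ro.from_euler('xyz',s[3:]).as_matrix();T[:3,3]=s[:3];M=np.linalg.inv(T@c['hand_eye'])
def wp(X):
    q=np.atleast_2d(X)@M[:3,:3].T+M[:3,3];u=q[:,:2]/q[:,2:];u=u*(1+c['k1']*(u**2).sum(1,keepdims=True));return u*c['fx']+[c['cx'],c['cy']]
W=[((0,.022,.016),(494,180)),((0,-.022,.016),(228,180)),((0,.018,.0),(463,177)),((0,-.018,.0),(257,177))]
def res2(p,full=0):
    r=[];
    off={'scene':p[4:6],'side':p[6:8]}
    for P,a,b in D:
        X=G(p,np.array(P[:3])+[p[3]*P[3],0,0])
        for n,m,o in(('scene',a,(190,110)),('side',b,(220,180))):
            if m is not None:
                r.append(proj(n,X)[0]+off[n]-(np.array(m)/2.85+o))
    w=np.array([wp(G(p,P))[0]-(np.array(q)/7+[259.6,164.6]) for P,q in W])
    if full: print(np.round(r,1).tolist(),w.round(1).tolist())
    return np.r_[np.ravel(r),np.ravel(w)*2,p[4:]/1.5]
o=least_squares(res2,[.55,-.134,1.788,.03,0,0,0,0],loss='soft_l1');p=o.x;res2(p,1);print(p.round(4))
print(np.linalg.inv(o.jac.T@o.jac).diagonal()**.5)
np.save('p2.npy',p)
print('wheel start',G(p,[.065,0,.032]),'seat',G(p,[.265+p[3],0,.032]))
E
python3 fit2.py
```

```text
Traceback (most recent call last):
  File "fit2.py", line 19, in <module>
    o=least_squares(res2,[.55,-.134,1.788,.03,0,0,0,0],loss='soft_l1');p=o.x;res2(p,1);print(p.round(4))
  File "fit2.py", line 15, in res2
    r.append(proj(n,X)[0]+off[n]-(np.array(m)/2.85+o))
             ~~~~^^^^^
  File "h.py", line 4, in proj
    c=calibration(n);p=np.atleast_2d(X)@c['R'].T+c['t'];s=p[:,:2]/p[:,2:];s=s*(1+c['k1']*(s**2).sum(1,keepdims=True))
ValueError: time passes only in moves, steps and waits
```

```bash
sed -i 's/^from station import \*/import station\nfrom station import get_state,grab_frame,job_done\nimport functools\ncalibration=functools.lru_cache(None)(station.calibration)/' h.py; python3 fit2.py 2>&1 | tail -12
```

```text
[[-1.3, -1.8], [-1.7, 0.7], [0.0, -0.6], [0.6, 0.9], [0.9, 0.4], [-0.3, 0.5], [0.5, -0.1], [1.4, -0.0], [1.2, -1.6], [-0.2, 0.3], [-1.8, -0.6], [1.4, -0.6], [2.5, 1.3], [0.4, -0.9], [0.5, -0.5], [0.8, -0.2], [-1.0, -0.5], [-0.6, -0.8], [-1.4, 0.7], [-0.3, 1.4], [-0.8, 2.6], [-2.4, -0.4]] [[-0.2, 0.0], [-0.2, 0.6], [0.3, -0.4], [0.1, 0.0]]
[ 0.5521 -0.137   1.7817  0.0293  2.3297  1.5784 -0.0484  0.1433]
[3.28538565e-04 3.65536972e-04 3.42846726e-03 1.28995687e-03
 5.75938754e-01 4.90971247e-01 6.81274091e-01 5.46380837e-01]
wheel start [[ 0.53951483 -0.0783812   0.07575721]] seat [[0.49198723 0.1436336  0.10775283]]
```

>>> {"api": "arm_command", "payload": {"fingers": [1,1,1,1,1,1], "dp": [[0.005,0.002,-0.035],[0,0,-0.035],[0,0,-0.035],[0,0,-0.03],[0,0,-0.015],[0,0,0]], "roll": [0.014,0,0,0,0,0]}}

```text
t: 3.1
eef_pos: [0.5604, -0.1315, 0.0834]
ee_rot: [-3.119, -0.006, -1.345]
force: [0.3, -0.6, -0.1]
width: 0.0002
```

```bash
cat > look.py <<'E'
import sys
from h import *
k=sys.argv[1];p=np.load('p2.npy');s=get_state()
R=G([0,0,p[2]],np.eye(3))-[0,0,.035]
print(s['t'],s['eef_pos'].round(4),s['ee_rot'].round(3),'F',s['force'].round(1),'gut',(R@(s['eef_pos']-[p[0],p[1],.035])).round(4))
a=cv2.resize(grab_frame('scene')[90:260,230:460],None,fx=2.4,fy=2.4,interpolation=2)
b=cv2.resize(grab_frame('side')[150:390,200:430],None,fx=1.05*1.62,fy=1.7,interpolation=2)
h=408;b=cv2.resize(b,(240,h)) if 0 else b
cv2.imwrite(f'pics/a{k}.png',a);cv2.imwrite(f'pics/b{k}.png',b)
E
python3 look.py 2
```

```text
3.1 [ 0.5604 -0.1315  0.0834] [-3.119 -0.006 -1.345] F [ 0.3 -0.6 -0.1] gut [ 0.0103 -0.0093  0.0474]
```

View pics/a2.png

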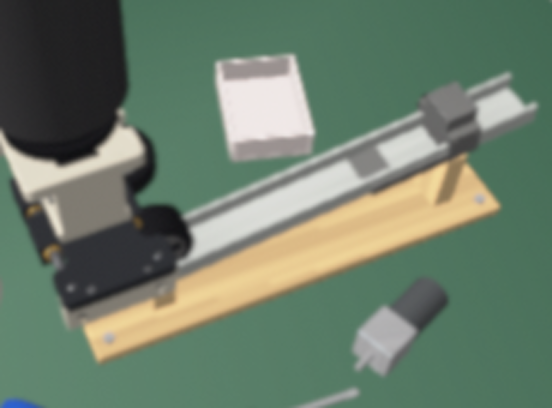

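View pics/b2.png

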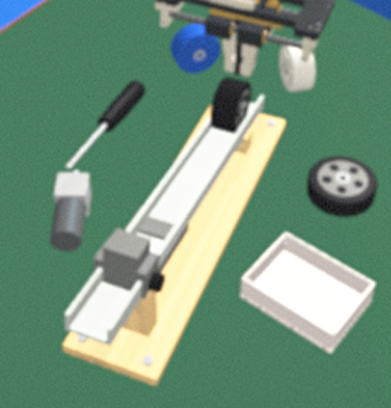

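>>> {"api": "arm_command", "payload": {"fingers": [1,1], "dp": [[0,0,0],[0,0,0]], "roll": [0,0]}}

```text
t: 3.4
eef_pos: [0.5641, -0.1308, 0.089]
ee_rot: [-3.111, -0.008, -1.343]
force: [-0.2, 0.3, -0.0]
width: 0.0006
```

```bash
python3 -c "
from station import *
s=get_state();print(s)"
```

```text
{'t': 3.4, 'q': array([ 0.11307535,  0.31151111, -0.4081664 ,  0.00667845, -0.8197722 ,
        0.11009518]), 'qd': array([ 0.00503088, -0.01796267,  0.01196178,  0.00230724, -0.0078675 ,
       -0.00044946]), 'joint_efforts': array([ 6.03677449e-02, -4.84225702e+01,  2.34662962e+01,  5.57159007e+00,
        1.49784680e-01,  8.90775682e-04]), 'eef_pos': array([ 0.56408558, -0.13082842,  0.08898021]), 'ee_rot': array([-3.11099825, -0.00843429, -1.34327406]), 'force': array([-0.23993862,  0.30900105, -0.02187279]), 'moment': array([ 0.07055935,  0.06662898, -0.03116735]), 'width': 0.0005618728492412062}
```

>>> {"api": "arm_command", "payload": {"fingers": [1], "dp": [[0,0,0]], "roll": [0]}}

```text
t: 3.5
eef_pos: [0.5648, -0.1307, 0.0902]
ee_rot: [-3.109, -0.009, -1.343]
force: [0.3, -0.4, -0.7]
width: 0.0008
```

>>> {"api": "arm_command", "payload": {"fingers": [1], "dp": [[0,0,0]], "roll": [0]}}

```text
t: 3.6
eef_pos: [0.5652, -0.1307, 0.091]
ee_rot: [-3.108, -0.009, -1.343]
force: [0.3, -0.7, -1.1]
width: 0.0005
```

>>> {"api": "arm_command", "payload": {"fingers": [1], "dp": [[0,0,-0.01]], "roll": [0]}}

```text
t: 3.7
eef_pos: [0.5665, -0.1307, 0.0824]
ee_rot: [-3.104, -0.01, -1.343]
force: [0.8, -0.1, 0.8]
width: 0.0004
```

>>> {"api": "arm_command", "payload": {"fingers": [1,1,1], "dp": [[-0.008,-0.003,-0.009],[-0.008,-0.003,-0.009],[0,0,0]], "roll": [-0.01,0,0]}}

```text
t: 4.0
eef_pos: [0.547, -0.1374, 0.0605]
ee_rot: [-3.108, -0.009, -1.355]
force: [-1.1, -0.6, -0.1]
width: 0.0005
```

```bash
python3 look.py 3
```

```text
4.0 [ 0.547  -0.1374  0.0605] [-3.108 -0.009 -1.355] F [-1.1 -0.6 -0.1] gut [0.0042 0.005  0.0252]
```

View pics/b3.png

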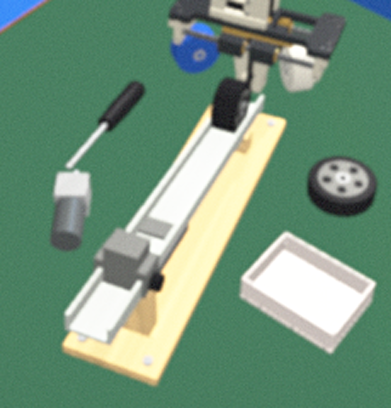

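View pics/a3.png

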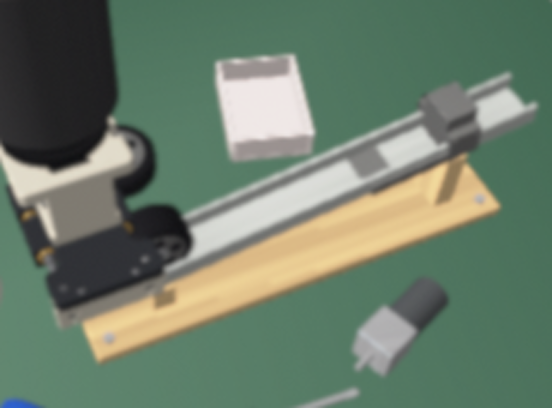

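>>> {"api": "arm_command", "payload": {"fingers": [1,1,1,1,1], "dp": [[0.004,0.005,0.001],[0,0.006,0.001],[-0.001,0.006,0.001],[-0.001,0.006,0.001],[-0.001,0.006,0.001]], "roll": [0,0,0,0,0]}}

```text
t: 4.6
eef_pos: [0.552, -0.1062, 0.0684]
ee_rot: [-3.103, -0.01, -1.354]
force: [-0.0, -1.5, 0.8]
width: 0.0003
```

```bash
python3 look.py 4
```

```text
4.6 [ 0.552  -0.1062  0.0684] [-3.103 -0.01  -1.354] F [-0.  -1.5  0.8] gut [ 0.0345 -0.0064  0.0289]
```

View pics/b4.png

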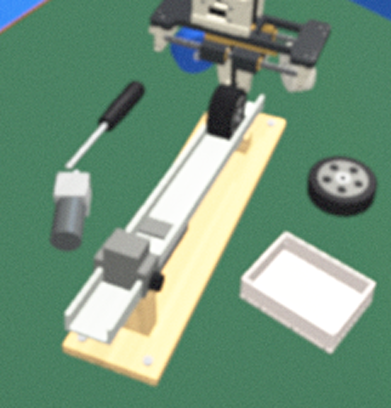

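>>> {"api": "arm_command", "payload": {"fingers": [1,1,1,1,1], "dp": [[-0.004,0.008,0],[-0.004,0.008,0],[-0.003,0.008,0],[-0.003,0.008,0],[-0.003,0.008,0]], "roll": [0,0,0,0,0]}}

```text
t: 5.2
eef_pos: [0.5335, -0.0633, 0.0686]
ee_rot: [-3.103, -0.01, -1.354]
force: [1.0, -0.9, 0.6]
width: 0.0002
```

```bash
python3 look.py 5
```

```text
5.2 [ 0.5335 -0.0633  0.0686] [-3.103 -0.01  -1.354] F [ 1.  -0.9  0.6] gut [0.0799 0.0027 0.0227]
```

View pics/b5.png

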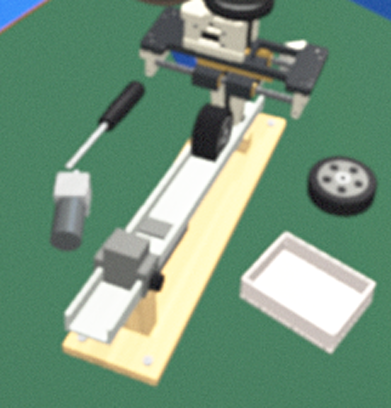

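>>> {"api": "arm_command", "payload": {"fingers": [1,1,1,1,1,1,1], "dp": [[-0.001,0.008,0.001],[-0.0015,0.008,0.001],[-0.0015,0.008,0.001],[-0.0015,0.008,0.001],[-0.0015,0.008,0.001],[-0.0015,0.008,0.001],[-0.0015,0.008,0.001]], "roll": [0,0,0,0,0,0,0]}}

```text
t: 6.0
eef_pos: [0.5228, -0.0029, 0.0762]
ee_rot: [-3.103, -0.01, -1.354]
force: [0.1, -0.2, 0.3]
width: 0.0005
```

```bash
python3 look.py 6
```

```text
6.0 [ 0.5228 -0.0029  0.0762] [-3.103 -0.01  -1.354] F [ 0.1 -0.2  0.3] gut [0.1416 0.0006 0.0216]
```

View pics/b6.png

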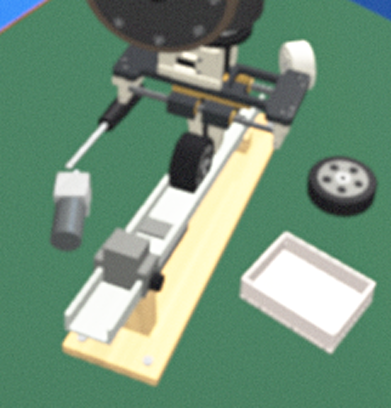

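>>> {"api": "arm_command", "payload": {"fingers": [1,1,1,1,1,1,1], "dp": [[-0.0015,0.008,0.0012],[-0.0015,0.008,0.0012],[-0.0015,0.008,0.0012],[-0.0015,0.008,0.0012],[-0.0015,0.008,0.0012],[-0.0015,0.008,0.0012],[-0.0015,0.008,0.0012]], "roll": [0,0,0,0,0,0,0]}}

```text
t: 6.8
eef_pos: [0.5113, 0.0572, 0.0852]
ee_rot: [-3.103, -0.01, -1.354]
force: [-0.6, 0.5, 0.2]
width: 0.0005
```

```bash
python3 look.py 7
```

```text
6.8 [0.5113 0.0572 0.0852] [-3.103 -0.01  -1.354] F [-0.6  0.5  0.2] gut [ 0.2034 -0.0008  0.022 ]
```

View pics/b7.png

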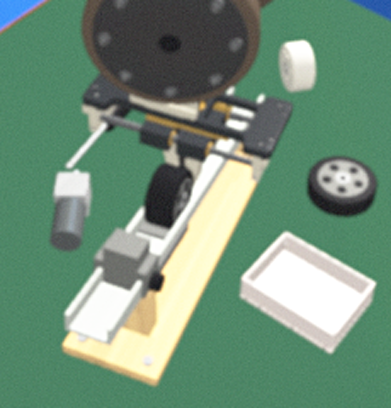

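View pics/a7.png

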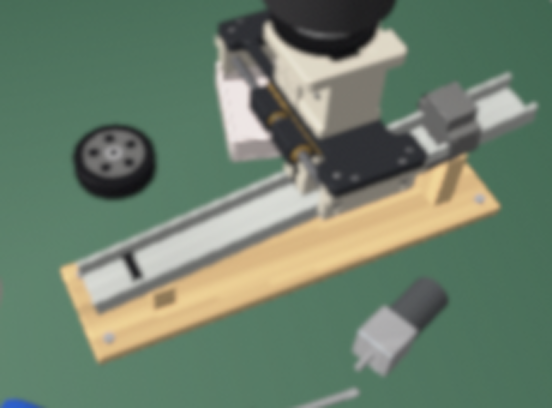

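>>> {"api": "arm_command", "payload": {"fingers": [1,1,1,1,1,1], "dp": [[-0.001,0.006,0.001],[-0.001,0.006,0.001],[-0.001,0.006,0.001],[-0.001,0.006,0.001],[-0.001,0.005,0.001],[-0.001,0.005,0.001]], "roll": [0,0,0,0,0,0]}}

```text
t: 7.5
eef_pos: [0.5049, 0.0934, 0.0916]
ee_rot: [-3.103, -0.011, -1.354]
force: [-0.2, -0.3, -0.2]
width: 0.0004
```

```bash
python3 look.py 8
```

```text
7.5 [0.5049 0.0934 0.0916] [-3.103 -0.011 -1.354] F [-0.2 -0.3 -0.2] gut [ 0.2407 -0.0021  0.0233]
```

View pics/b8.png

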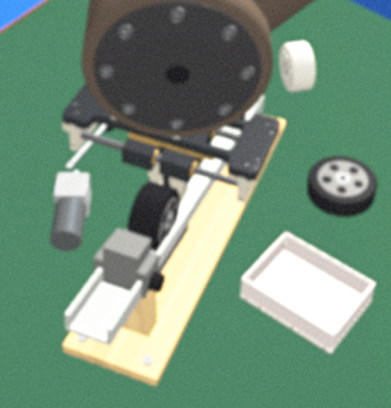

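>>> {"api": "arm_command", "payload": {"fingers": [1,1], "dp": [[-0.001,0.003,0.0003],[-0.001,0.003,0.0003]], "roll": [0,0]}}

```text
t: 7.8
eef_pos: [0.5028, 0.1, 0.0922]
ee_rot: [-3.103, -0.01, -1.354]
force: [-0.0, -0.2, 0.7]
width: 0.0003
```

```bash
python3 look.py 9
```

```text
7.8 [0.5028 0.1    0.0922] [-3.103 -0.01  -1.354] F [-0.  -0.2  0.7] gut [ 0.2476 -0.0015  0.0229]
```

View pics/b9.png

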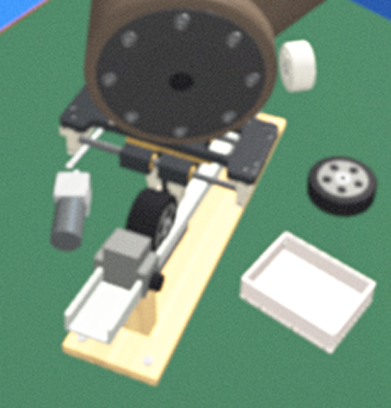

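>>> {"api": "arm_command", "payload": {"fingers": [1], "dp": [[-0.0005,0.002,0.0003]], "roll": [0]}}

```text
t: 8.0
eef_pos: [0.5022, 0.102, 0.0925]
ee_rot: [-3.103, -0.01, -1.354]
force: [-0.3, -0.1, -0.2]
width: 0.0005
```

>>> {"api": "arm_command", "payload": {"fingers": [1], "dp": [[-0.0005,0.002,0.0003]], "roll": [0]}}

```text
t: 8.1
eef_pos: [0.5017, 0.104, 0.0928]
ee_rot: [-3.104, -0.011, -1.354]
force: [-0.0, -0.1, -0.2]
width: 0.0004
```

```bash
cat > ov.py <<'E'
import sys
from h import *
p=np.load('p2.npy');n='side';im=grab_frame(n);cv2.imwrite(f'pics/side_{sys.argv[1]}.png',im)
o=np.array([230,220]);im=cv2.resize(im[220:340,230:350],None,fx=5,fy=5,interpolation=2)
t=np.linspace(0,6.28,60)
for x,c in((.265+p[3],(0,255,255)),(.255+p[3],(0,0,255))):
  for yy in(.015,-.015):
    q=((proj(n,G(p,np.c_[x+.032*np.cos(t),0*t+yy,.032+.032*np.sin(t)]))+p[6:8]-o+.5)*5*8).astype(int);cv2.polylines(im,[q],True,c,1,cv2.LINE_AA,3)
cv2.imwrite(f'pics/ov_{sys.argv[1]}.png',im)
E
python3 ov.py 10
```

```text
(no output)
```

View pics/ov_10.png

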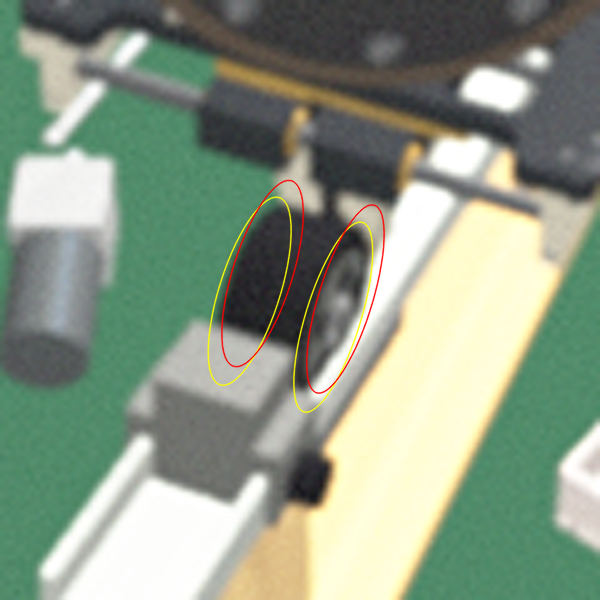

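>>> {"api": "arm_command", "payload": {"fingers": [1], "dp": [[-0.0005,0.002,0.0003]], "roll": [0]}}

```text
t: 8.25
eef_pos: [0.5011, 0.1047, 0.0931]
ee_rot: [-3.105, -0.013, -1.353]
force: [10.6, -19.8, -1.8]
width: 0.0005
```

>>> {"api": "arm_command", "payload": {"fingers": [1], "dp": [[-0.0005,0.002,0.0003]], "roll": [0]}}

```text
t: 8.35
eef_pos: [0.5008, 0.1046, 0.0934]
ee_rot: [-3.106, -0.016, -1.353]
force: [10.6, -16.5, -2.0]
width: 0.0008
```

```bash
python3 ov.py 11
```

```text
(no output)
```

View pics/ov_11.png

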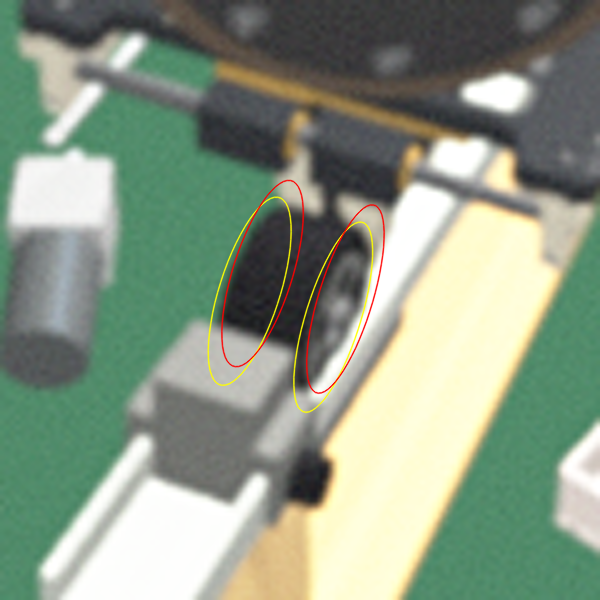

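Force rose to about 20 N at gutter x ≈ 0.2525, the predicted seat contact. I'm backing off now.

>>> {"api": "arm_command", "payload": {"fingers": [1,1,1,1], "dp": [[0.0005,-0.003,0],[0.001,-0.006,0],[0.002,-0.01,0],[0.002,-0.01,0]], "roll": [0,0,0,0]}}

```text
t: 8.8
eef_pos: [0.5066, 0.074, 0.0934]
ee_rot: [-3.106, -0.017, -1.352]
force: [-0.3, -0.1, 0.7]
width: 0.0005
```

```bash
python3 ov.py 12
```

```text
(no output)
```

View pics/ov_12.png

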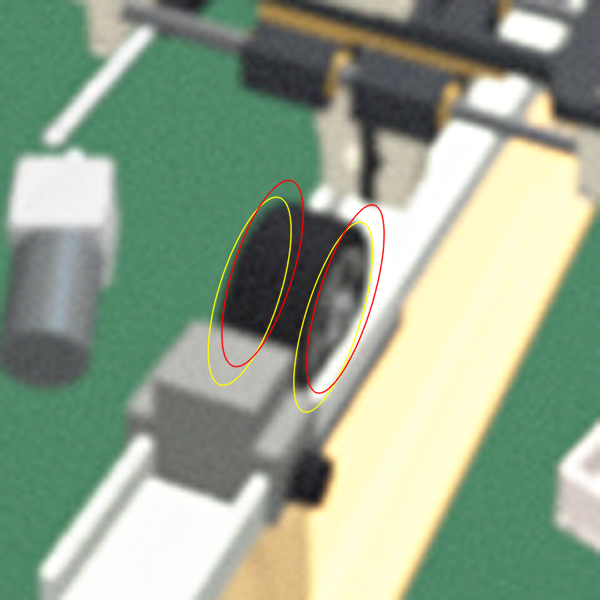

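>>> {"api": "arm_command", "payload": {"fingers": [1,1,1,1,1,1,1,1], "dp": [[0.004,-0.02,0.005],[0.004,-0.02,0.01],[0,-0.02,0.03],[0,-0.02,0.03],[0,-0.03,0.03],[0,-0.03,0.03],[0,-0.02,0.01],[0,0,0]], "roll": [0,0,0,0,0,0,0,0]}}

```text
t: 9.65
eef_pos: [0.5132, -0.0968, 0.2439]
ee_rot: [-3.107, -0.018, -1.354]
force: [-1.0, 0.6, -0.0]
width: 0.0005
```

>>> {"api": "arm_command", "payload": {"fingers": [1,1,1,1], "dp": [[0,0,0],[0,0,0],[0,0,0],[0,0,0]], "roll": [0,0,0,0]}}

```text
t: 10.05
eef_pos: [0.5121, -0.0961, 0.242]
ee_rot: [-3.109, -0.017, -1.355]
force: [0.0, -0.4, 1.0]
width: 0.0004
```

```bash
python3 look.py 13; python3 ov.py 13; python3 - <<'E'
import cv2,numpy as np
a=cv2.imread('pics/side0.png');b=cv2.imread('pics/side_13.png')
g=lambda im,r:cv2.cvtColor(im,6)[r[1]:r[3],r[0]:r[2]].astype(np.float32)
for nm,r in(('stop',(252,288,300,320)),('tray',(335,285,425,360)),('motor',(228,245,256,300)),('spare',(375,238,425,280)),('driver',(236,198,288,248))):
    print(nm,cv2.phaseCorrelate(g(a,r),g(b,r)))
c=cv2.imread('pics/side_12.png');r=(268,258,308,300);print('wheel 12->13',cv2.phaseCorrelate(g(c,r),g(b,r)))
E
```

```text
10.05 [ 0.5121 -0.0961  0.242 ] [-3.109 -0.017 -1.355] F [ 0.  -0.4  1. ] gut [0.0767 0.0305 0.1982]
stop ((-0.3195992660413758, 0.1024012026408947), 0.6021296738957366)
tray ((-0.05995128163359453, 0.6022528302337662), 1.0704459073102033)
motor ((-0.028209204549176192, 0.03107971596508108), 0.9276280037562052)
spare ((0.03905802419047788, 0.4143560118561176), 1.0888202222188315)
driver ((0.06143133052962568, 0.09726389677948433), 1.1157419524369416)
wheel 12->13 ((0.10137435861510369, 0.5771503942177709), 1.0289218152893913)
```

View pics/a13.png

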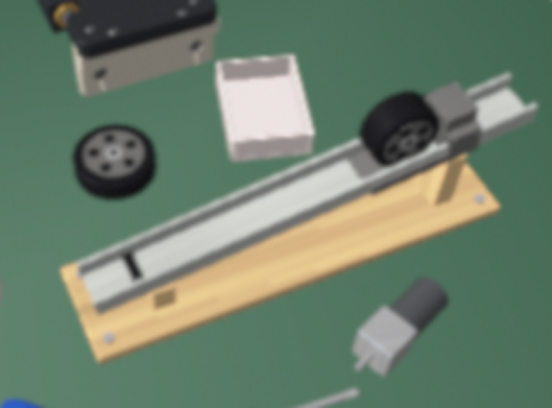

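View pics/ov_13.png

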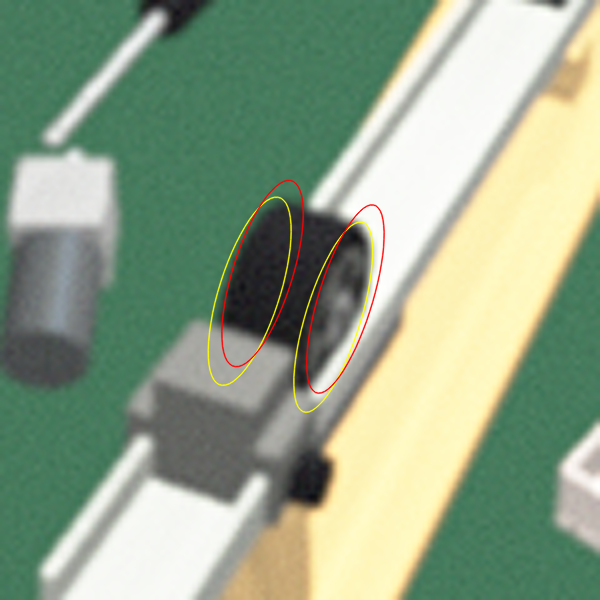

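```bash
python3 -c "
from station import *
print(job_done())"
```

```text
the job is handed in; nothing more can be done
None
```

I pushed the wheel up the gutter with the shut fingertips, over the wedge and into the seat. I then backed off, raised the arm clear and handed the job in at about 10 s of the 42 s allowed. `job_done` gave no verdict.

**Seating:** At the end of the push the force rose to about 22 N (limit 35 N). The TCP was then within about 1 mm of where I had worked out the seat contact to be.

**Last checks, after letting go:**
- **Wheel:** it rests against the stop block past the wedge and moved less than 1 pixel between two later pictures. I judged that it sits within 6 mm of the seat from the contact position and the pictures; I did not measure its centre directly.
- **Stop and bystanders:** comparing before and after pictures, the stop shifted about 0.3 pixel and the bystanders at most 0.6 pixel. I put both down to picture noise. The stop comparison was the least certain, because the wheel now overlaps that part of the picture.
- **Robot:** it was clear of everything, at 0.24 m height.

**What disagreed:**
- **Camera fit:** the scene camera disagreed with the wrist camera by about 2 pixels. The wheel outline I drew on the side picture also sat 1 to 2 pixels to the left.
- **Arm drift:** on the fast descent the arm drifted about 10 mm sideways and tilted about 2°. I corrected the position before touching the wheel; the tilt stayed.

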